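# Prime the bench oiler of a gem-cutting machine

## Robot

A 6-joint arm with a two-finger parallel gripper is mounted at the origin on the work surface. World frame = base frame: x ahead of the robot, y to its left, z up, the work surface at z = 0. Lengths are in m, angles in rad, forces in N, time in s.
With the tool pointing down it reaches from about 0.325 to 0.9 m from the base axis. Payload 6.1 kg.
Tool frame: the origin (TCP) lies midway between the tips of the shut fingers; the grasp point (between the pads) lies 19 mm behind it; z points along the fingers, y is the line along which they close (so a half turn about z gives the same grasp; the last joint's range is limited). The gripper opens to 87 mm and grips with 3 to 60 N. Pads are 19 mm wide; open, the fingers measure 117 mm over their backs; the gripper's body (75 mm by 190 mm) begins 51 mm behind the grasp point.
Start: joints at [1.115, 0.22, 1.526, -0, 1.395, -0.126], TCP at [0.202, 0.591, 0.223] pointing down, gripper open.
Joint ranges: [-2.98, 2.98], [-0.91, 2.08], [0.09, 2.57], [-1.24, 4.39], [0.2, 2.65], [-2.68, 2.68]. Speed limits (rad/s): [2.57, 2.57, 3.01, 3.14, 3.14, 3.14].

## Interface

Orientations are given as a rotation vector (axis times angle).
In Python, from cell import manip gives the robot as it stands.
- The arm moves only by the tool carry_out, never from a script. Its argument "moves" is a list of rows, each a list of 3 entries, a list of its own where there are three numbers: the shift along the world's x, y, z in units of 3 cm (1.0 is 3 cm), then the turn, a rotation vector about the world's x, y, z in units of 0.08 rad (1.0 is 0.08 rad), then the closure in counts, from 0 (fully open) to 255 (shut). A call has 1 to 10 rows; each row shifts and turns the commanded pose from where the row before left it; what a row does not reach is not made up. A row lasts 1/10 s, in which the tool goes at most 50 mm and 8.59 degrees, less where a joint would pass 70% of its speed; a pose out of reach is approached as far as the arm can. A call with a number of a shift or a turn outside -1 to 1 is refused whole. A call with a gripper value outside its range is refused whole. The fingers move at their own pace and stop on an object; "force" is the grip in N (left out, the last holds). Time passes only in rows, so rows that do not move let the fingers close. It gives the time, the measured TCP pose, the force, the opening and the grip force at its end, in the units of the state.
- manip.sense(): the state, without advancing time (a new reading comes with each control period).
- manip.read_camera(name): name is "side" or "top"; returns a dict with "img" (384x512x3 uint8, red, green, blue), "mtx" (3x3 intrinsics, pixels), "dist_coeffs" ([k1, k2, p1, p2, k3] as OpenCV has them; the pictures are not rectified), "R" (3x3) and "t" (3): a world point X has camera coordinates R X + t. Camera axes: x right, y down, z forward; pixel columns grow to the right and rows downward; lengths in m; the calibration is good to about 2 mm. A picture is of the moment at which its call begins. There is no depth.
- manip.job_done(): hands the job in; it is judged then, once.
The state is a dict: "t": time; "joint_positions": joint angles; "qvel": joint speeds; "effort": joint torques, N m; "eef_pos": TCP position; "ee_rot": TCP orientation; "wrist_force": force on the tool from outside, world axes, zero at the start; "moment": the same for the moment, N m; "finger_gap": finger opening in m; "grip_force": force on a finger pad.
Only numpy, scipy, OpenCV 4.12 (cv2) and the standard library are available. Lean on these libraries where they do the work, as an engineer would, in place of code of your own. Each camera call takes 0.05 s, during which the arm holds its last target. There are 200 camera calls.

## Task

Prime the bench oiler: push its spring plunger all the way down with the fingertips and let it come all the way back up, again and again, until the indicator pin in the small tower beside it has popped fully out. Do not grasp or lift anything and do not touch the pin itself; leave the things around the pump standing where they are, and finish with the plunger back up.

Things in the scene. Friction and masses are not known exactly. Their poses are not given: they have to be found in the camera images.
- pump: grey cast bench oiler bolted to the bench (cannot move during the job). Origin on the bench under the plunger's axis. Base plate 155 x 80 x 10 mm from x = -47 to +108. The upright pump cylinder, 54 mm across with its top at z = 104, stands at the origin; the indicator tower, 32 mm across with its top at z = 66, stands at x = +70, y = 0. z up. It may stand turned by up to 85 degrees either way from +x pointing away from the robot
- plunger_top (a point): centre of the top of the plunger's round black mushroom knob, 36 mm across (flat 26 mm across on top) on a 14 mm rod, on the cylinder's axis; 140 mm above the bench when up, 124 when fully down
- plunger (a joint): how far the plunger is pressed, m: 0 fully up, 0.016 fully down (hard stop). Spring return: about 4 N at the top, 9 N at the bottom, plus about 3 N while it raises the pin, which only the last part of a downstroke does. It must come back up at least 13 mm before the next stroke counts. 3 to 5 full strokes are needed; extra strokes do no harm
- pin: steel indicator pin, 14 mm across, 47 mm long, sliding upright in the tower, 70 mm from the plunger's axis. Origin at its lower end. Must not be touched
- pin_tip (a point): top centre of the indicator pin: 67 mm above the bench when fully in (1 mm proud of the tower), about 103 mm when fully out (37 mm proud); starts 67 to 86 mm up. Rises about 7 mm with each full downstroke (often less with the first) and stays there by itself
- gem_box: white open plastic gem box, 50 x 50 x 22, loose beside the pump; origin under its middle. Leave alone (sizes in mm)
- oil_bottle: closed amber oil bottle, 42 across, 98 high, loose, standing beside the pump; origin under its middle. Leave alone (sizes in mm)
- collet: brass collet, 38 across, 36 high, loose beside the pump; origin under its middle. Leave alone (sizes in mm)
- mug: white mug, 76 across, 90 high, loose, away from the pump; origin under its middle. Leave alone (sizes in mm)
- screwdriver: screwdriver lying on the bench, loose, away from the pump; origin under its middle. Leave alone (sizes in mm)
- polish_jar: white polish jar, 64 across, 65 high, loose, away from the pump; origin under its middle. Leave alone (sizes in mm)
- spare_lap: copper lap disc lying flat, 150 across, 16 high, loose, away from the pump; origin under its middle. Leave alone (sizes in mm)

How it is judged:
By the outcome, as a careful person would: the job done as asked, in the order asked, and still so for the second after the job is handed in, with the robot touching nothing.
It also fails if it takes over 53 s, if anything falls off the work surface, if the arm or the gripper's body presses on something with over 40 N, if the wrist force passes 120 N, or if a joint passes its speed limit or range.

## Working session

There is one attempt and no reset: what is moved stays moved. The work goes in short steps, Python scripts to look and compute and a tool call to move; the robot and the scene stay as the last step left them, time stands still between calls to the robot, and variables do not carry over. Pictures are saved under pics/ and viewed, at most 10 in all, crops included, and the job is handed in when it is done.

Besides the shell and the picture viewer there is one more tool, called after "Request:" in YAML: its name, and indented under it one key for each argument. carry_out: Moves the arm, as the interface text tells. Shifts and turns lie within -1 to 1; 1 stands for 3 cm of shift or 0.08 rad of turn. Its arguments: {"type":"object","properties":{"moves":{"type":"array","items":{"type":"array"}},"force":{"type":"number"}},"required":["moves"]}

```bash
mkdir -p pics; python3 - <<'E'
from cell import manip
import cv2,pickle
d={}
for n in("side","top"):
    c=manip.read_camera(n); d[n]=c; cv2.imwrite(f"pics/{n}0.png",cv2.resize(c["img"][:,:,::-1],(768,576),interpolation=cv2.INTER_CUBIC))
pickle.dump(d,open("c0.pkl","wb")); s=manip.sense(); print(s)
for n in d: print(n, -d[n]["R"].T@d[n]["t"])
E
```

```text
{'t': 0.1, 'joint_positions': array([ 1.11488875e+00,  2.21172410e-01,  1.52750308e+00, -9.86996042e-06,
        1.39471455e+00, -1.26096723e-01]), 'qvel': array([-0.00022055, -0.0018139 , -0.00249256,  0.00113099,  0.0010613 ,
       -0.00013882]), 'effort': array([ 1.36059909e-03, -4.95944917e+01, -3.88523877e+01,  7.02618831e-02,
        5.14019269e-02, -7.26490680e-05]), 'eef_pos': array([0.20216722, 0.5907978 , 0.22152771]), 'ee_rot': array([-5.15634825e-01, -3.09847323e+00,  2.70855827e-03]), 'wrist_force': array([-0.22732132, -0.00412638,  0.1992479 ]), 'moment': array([-0.00992239,  0.01315706,  0.0105853 ]), 'grip_force': 0.0, 'finger_gap': 0.08701296565851101}
side [-0.01792058 -0.76365873  0.73104955]
top [ 0.26355592 -0.0108859   1.5719821 ]
```

View pics/side0.png

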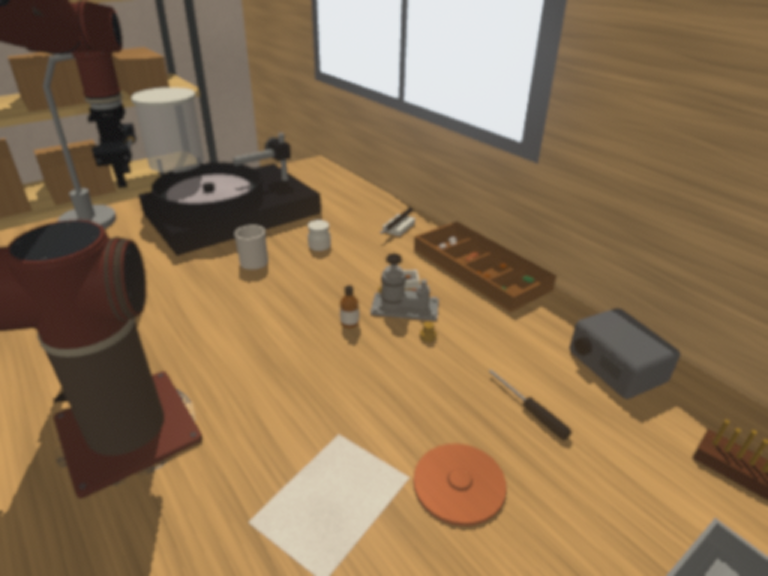

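View pics/top0.png

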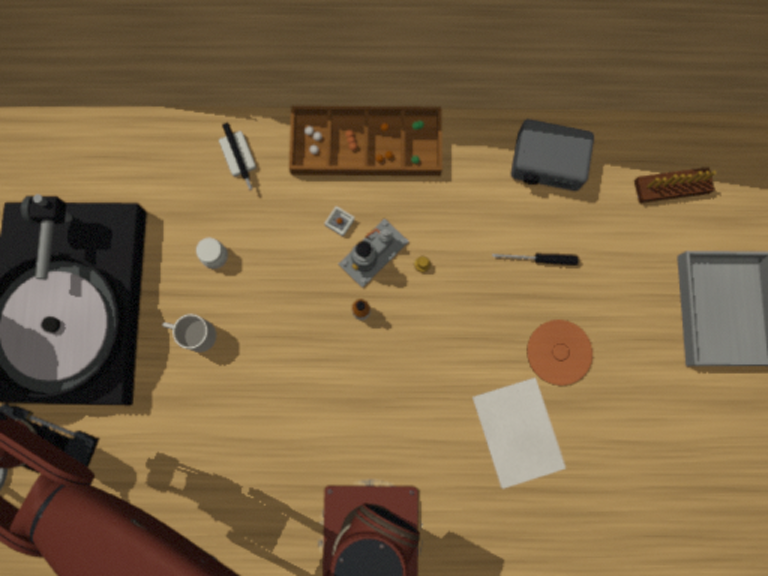

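The pump's knob is near (364,249) in the top view and (394,259) in the side view. The tower is to its upper right in the top view. I'll enlarge both.

```bash
python3 - <<'E'
import cv2,pickle,numpy as np
d=pickle.load(open("c0.pkl","rb"))
a=d["top"]["img"][130:220,200:300,::-1]; b=d["side"]["img"][160:235,220:300,::-1]
a=cv2.resize(a,None,fx=4,fy=6*4/6,interpolation=cv2.INTER_CUBIC); b=cv2.resize(b,None,fx=5,fy=5,interpolation=cv2.INTER_CUBIC)
o=np.zeros((400,800,3),np.uint8); o[:360,:400]=a; o[:375,400:]=b
cv2.imwrite("pics/crop.png",o)
E
```

```text
(no output)
```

View pics/crop.png

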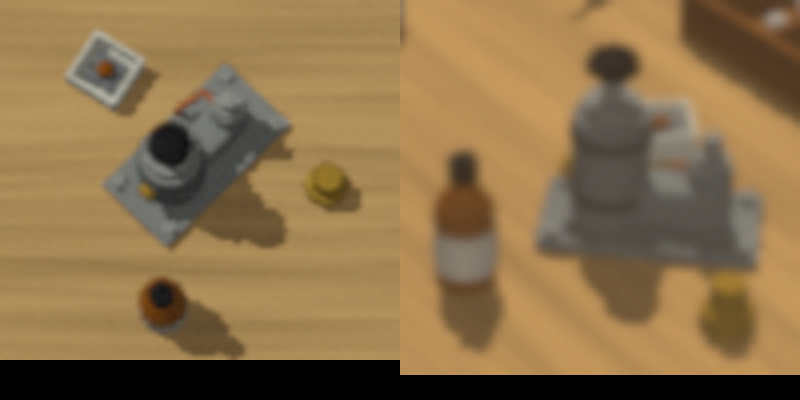

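Crop: in the top half, the knob top is at (171,144), the tower/pin top at (230,104), and the base corners at (226,65), (290,126), (171,246), (105,185). In the side half the knob top is at about (613,58). The bottle is below the pump, the box upper left and the collet to the right.

```bash
cat > h.py <<'E'
import cv2,numpy as np
def ray(c,p):
    u=cv2.undistortPoints(np.array([[p]],float),c["mtx"],c["dist_coeffs"])[0,0]
    return -c["R"].T@c["t"], c["R"].T@np.array([u[0],u[1],1])
def atz(c,p,z):
    o,v=ray(c,p); return o+v*(z-o[2])/v[2]
def proj(c,X):
    return cv2.projectPoints(np.array(X,float).reshape(-1,1,3),cv2.Rodrigues(c["R"])[0],c["t"],c["mtx"],c["dist_coeffs"])[0][:,0]
E
python3 - <<'E'
import pickle,numpy as np
from h import *
d=pickle.load(open("c0.pkl","rb")); T=d["top"];S=d["side"]
t=lambda x,y:((x+.5)/4-.5+200,(y+.5)/4-.5+130)
s=lambda x,y:((x-400+.5)/5-.5+220,(y+.5)/5-.5+160)
print("knob top",atz(T,t(171,144),.14),"side",atz(S,s(613,58),.14))
print("tower",atz(T,t(230,104),.075))
c=np.array([atz(T,t(*p),.01) for p in[(226,65),(290,126),(171,246),(105,185)]]); print(c)
f=(c[0]+c[1])/2;b=(c[2]+c[3])/2;u=(f-b)/np.linalg.norm(f-b);print(np.linalg.norm(f-b),np.linalg.norm(c[0]-c[1]),"yaw",np.degrees(np.arctan2(u[1],u[0])),"axis",b+u*.047)
print("bottle",atz(T,t(162,294),.098),"box",atz(T,t(105,68),.022),"collet",atz(T,t(329,180),.036))
print("pin side guess",s(713,136))
E
```

```text
knob top [0.60574051 0.01970425 0.14      ] side [0.60438206 0.01625756 0.14      ]
tower [ 0.65634197 -0.0281805   0.075     ]
[[ 0.70892572 -0.0251822   0.01      ]
 [ 0.65394967 -0.08167159  0.01      ]
 [ 0.54610383  0.02134234  0.01      ]
 [ 0.59959662  0.07953828  0.01      ]]
0.15026521907262236 0.07882522912138662 yaw -43.72722719547724 axis [0.60681425 0.01795269 0.01      ]
bottle [0.49048948 0.02634537 0.098     ] box [0.70187792 0.08092853 0.022     ] collet [ 0.60008554 -0.11391537  0.036     ]
pin side guess (282.2, 186.8)
```

Request:
carry_out:
  moves:
    - [[0.35, -0.5, 0], [0, 0, 0], 255]
    - [[0.7, -0.95, 0], [0, 0, 0], 255]
    - [[0.7, -0.95, 0], [0, 0, 0], 255]
    - [[0.7, -0.95, 0], [0, 0, 0], 255]
    - [[0.7, -0.95, 0], [0, 0, 0], 255]
    - [[0.7, -0.95, 0], [0, 0, 0], 255]
    - [[0.7, -0.95, 0], [0, 0, 0], 255]
    - [[0.7, -0.95, 0], [0, 0, 0], 255]
    - [[0.7, -0.95, 0], [0, 0, 0], 255]
    - [[0.7, -0.95, 0], [0, 0, 0], 255]

```text
t: 1.1
eef_pos: [0.4025, 0.3175, 0.2223]
ee_rot: [-0.516, -3.099, 0.001]
wrist_force: [0.2, -0.4, 0.1]
finger_gap: 0.0147
grip_force: 0.0
```

Request:
carry_out:
  moves:
    - [[0.7, -0.95, 0], [0, 0, 0], 255]
    - [[0.7, -0.95, 0], [0, 0, 0], 255]
    - [[0.7, -0.95, 0], [0, 0, 0], 255]
    - [[0.7, -0.95, 0], [0, 0, 0], 255]
    - [[0.7, -0.95, 0], [0, 0, 0], 255]
    - [[0.7, -0.95, 0], [0, 0, 0], 255]
    - [[0.7, -0.95, 0], [0, 0, 0], 255]
    - [[0.4, -0.7, 0], [0, 0, 0], 255]
    - [[0.2, -0.3, 0], [0, 0, 0], 255]
    - [[0, 0, 0], [0, 0, 0], 255]

```text
t: 2.1
eef_pos: [0.5669, 0.0888, 0.2222]
ee_rot: [-0.519, -3.098, 0.0]
wrist_force: [0.5, 0.8, 0.2]
finger_gap: 0.0003
grip_force: 0.0
```

Request:
carry_out:
  moves:
    - [[0.5, -0.9, 0], [0, 0, 0], 255]
    - [[0.5, -0.9, -0.5], [0, 0, 0], 255]
    - [[0.3, -0.55, -0.7], [0, 0, 0], 255]
    - [[0, 0, -0.6], [0, 0, 0], 255]
    - [[0, 0, -0.3], [0, 0, 0], 255]
    - [[0, 0, 0], [0, 0, 0], 255]

```text
t: 2.7
eef_pos: [0.6042, 0.0211, 0.1578]
ee_rot: [-0.513, -3.096, -0.0]
wrist_force: [0.1, 0.4, 1.0]
finger_gap: 0.0007
grip_force: 0.0
```

```bash
python3 - <<'E'
from cell import manip
import cv2,pickle,numpy as np
T=manip.read_camera("top");S=manip.read_camera("side")
pickle.dump({"top":T,"side":S},open("c1.pkl","wb"))
a=T["img"][130:220,200:300,::-1]; b=S["img"][145:220,225:305,::-1]
o=np.zeros((400,800,3),np.uint8); o[:360,:400]=cv2.resize(a,None,fx=4,fy=4,interpolation=cv2.INTER_CUBIC); o[:375,400:]=cv2.resize(b,None,fx=5,fy=5,interpolation=cv2.INTER_CUBIC)
cv2.imwrite("pics/crop1.png",o); s=manip.sense(); print(s["eef_pos"],s["wrist_force"])
E
```

```text
[0.6058627  0.02084518 0.16026615] [-0.8417      0.2873602   0.82489015]
```

View pics/crop1.png

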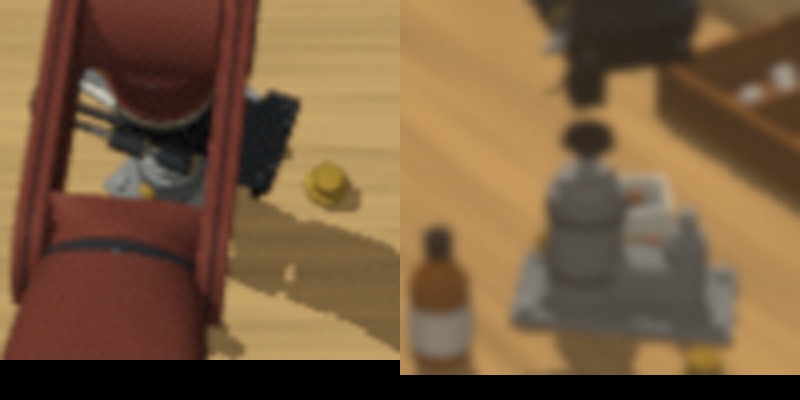

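The side crop shows the fingertips (587,103) centred about 2 cm over the knob (587,135). The pin top is at about (688,212). I'll press now.

Request:
carry_out:
  moves:
    - [[0, -0.08, -0.3], [0, 0, 0], 255]
    - [[0, 0, -0.3], [0, 0, 0], 255]
    - [[0, 0, -0.3], [0, 0, 0], 255]
    - [[0, 0, -0.2], [0, 0, 0], 255]
    - [[0, 0, -0.1], [0, 0, 0], 255]
    - [[0, 0, 0], [0, 0, 0], 255]
    - [[0, 0, 0], [0, 0, 0], 255]

```text
t: 3.5
eef_pos: [0.6066, 0.0175, 0.1248]
ee_rot: [0.515, 3.097, 0.001]
wrist_force: [-1.5, 0.5, 8.3]
finger_gap: 0.0001
grip_force: 4.1
```

Request:
carry_out:
  moves:
    - [[0, 0, -0.1], [0, 0, 0], 255]
    - [[0, 0, 0], [0, 0, 0], 255]
    - [[0, 0, 0], [0, 0, 0], 255]

```text
t: 3.8
eef_pos: [0.6067, 0.0175, 0.1242]
ee_rot: [0.515, 3.097, 0.0]
wrist_force: [-9.0, 0.8, 22.3]
finger_gap: 0.0005
grip_force: 10.9
```

Request:
carry_out:
  moves:
    - [[0, 0, -0.1], [0, 0, 0], 255]
    - [[0, 0, 0], [0, 0, 0], 255]
    - [[0, 0, 0], [0, 0, 0], 255]

```text
t: 4.1
eef_pos: [0.6069, 0.0175, 0.1241]
ee_rot: [0.514, 3.096, -0.0]
wrist_force: [-17.3, 0.9, 36.8]
finger_gap: 0.0002
grip_force: 18.6
```

The plunger hits its stop at z 0.124, with force rising. I'll release and run more strokes, checking after them.

Request:
carry_out:
  moves:
    - [[0, 0, 0.4], [0, 0, 0], 255]
    - [[0, 0, 0.6], [0, 0, 0], 255]
    - [[0, 0, 0], [0, 0, 0], 255]
    - [[0, 0, 0], [0, 0, 0], 255]
    - [[0, 0, 0], [0, 0, 0], 255]

```text
t: 4.6
eef_pos: [0.6049, 0.0175, 0.1458]
ee_rot: [-0.515, -3.096, 0.0]
wrist_force: [-0.4, 0.4, -0.2]
finger_gap: 0.0002
grip_force: 0.0
```

Request:
carry_out:
  moves:
    - [[0, 0, -0.3], [0, 0, 0], 255]
    - [[0, 0, -0.3], [0, 0, 0], 255]
    - [[0, 0, -0.2], [0, 0, 0], 255]
    - [[0, 0, -0.1], [0, 0, 0], 255]
    - [[0, 0, -0.05], [0, 0, 0], 255]
    - [[0, 0, 0], [0, 0, 0], 255]
    - [[0, 0, 0], [0, 0, 0], 255]

```text
t: 5.3
eef_pos: [0.6065, 0.0174, 0.1241]
ee_rot: [0.515, 3.098, -0.001]
wrist_force: [-16.4, 0.8, 35.1]
finger_gap: 0.0004
grip_force: 17.6
```

Request:
carry_out:
  moves:
    - [[0, 0, 0.4], [0, 0, 0], 255]
    - [[0, 0, 0.55], [0, 0, 0], 255]
    - [[0, 0, 0], [0, 0, 0], 255]
    - [[0, 0, 0], [0, 0, 0], 255]
    - [[0, 0, 0], [0, 0, 0], 255]

```text
t: 5.8
eef_pos: [0.6048, 0.0175, 0.1457]
ee_rot: [-0.515, -3.096, 0.0]
wrist_force: [-0.2, 0.3, -0.5]
finger_gap: 0.0005
grip_force: 0.0
```

```bash
python3 - <<'E'
from cell import manip
import cv2,pickle,numpy as np
d=pickle.load(open("c1.pkl","rb"))
S=manip.read_camera("side"); pickle.dump(S,open("c2.pkl","wb"))
f=lambda i:cv2.resize(i[155:225,235:302,::-1],None,fx=6,fy=6,interpolation=cv2.INTER_CUBIC)[:,:398]
cv2.imwrite("pics/crop2.png",np.hstack([f(d["side"]["img"]),f(S["img"])]))
E
```

```text
(no output)
```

View pics/crop2.png

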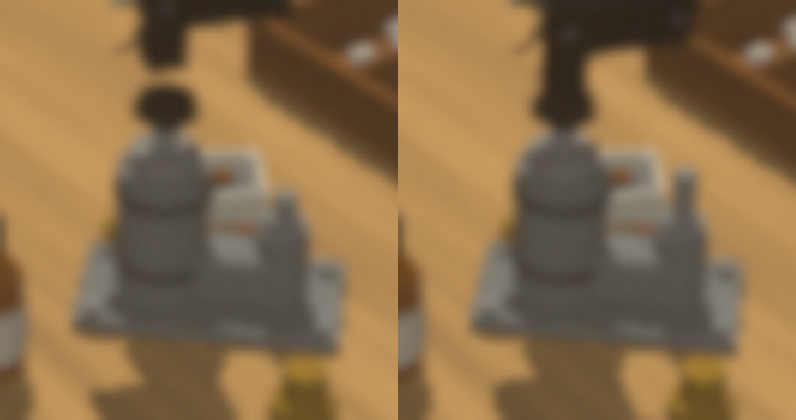

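The pin tip rose from about y=190 to y=168 in the crop, and the knob is back up under the fingers. I'll run four more strokes.

Request:
carry_out:
  moves:
    - [[0, 0, -0.3], [0, 0, 0], 255]
    - [[0, 0, -0.3], [0, 0, 0], 255]
    - [[0, 0, -0.2], [0, 0, 0], 255]
    - [[0, 0, -0.1], [0, 0, 0], 255]
    - [[0, 0, -0.05], [0, 0, 0], 255]
    - [[0, 0, 0], [0, 0, 0], 255]
    - [[0, 0, 0], [0, 0, 0], 255]

```text
t: 6.55
eef_pos: [0.6066, 0.0174, 0.1241]
ee_rot: [0.515, 3.097, -0.0]
wrist_force: [-15.7, 0.1, 33.4]
finger_gap: 0.0005
grip_force: 16.6
```

Request:
carry_out:
  moves:
    - [[0, 0, 0.4], [0, 0, 0], 255]
    - [[0, 0, 0.55], [0, 0, 0], 255]
    - [[0, 0, 0], [0, 0, 0], 255]
    - [[0, 0, 0], [0, 0, 0], 255]
    - [[0, 0, 0], [0, 0, 0], 255]

```text
t: 7.05
eef_pos: [0.6048, 0.0175, 0.1458]
ee_rot: [-0.515, -3.096, 0.0]
wrist_force: [-0.9, -0.2, -0.2]
finger_gap: 0.0007
grip_force: 0.0
```

Request:
carry_out:
  moves:
    - [[0, 0, -0.3], [0, 0, 0], 255]
    - [[0, 0, -0.3], [0, 0, 0], 255]
    - [[0, 0, -0.2], [0, 0, 0], 255]
    - [[0, 0, -0.1], [0, 0, 0], 255]
    - [[0, 0, -0.05], [0, 0, 0], 255]
    - [[0, 0, 0], [0, 0, 0], 255]
    - [[0, 0, 0], [0, 0, 0], 255]

```text
t: 7.75
eef_pos: [0.6065, 0.0173, 0.1241]
ee_rot: [0.515, 3.098, -0.001]
wrist_force: [-15.4, 0.7, 33.9]
finger_gap: 0.0005
grip_force: 17.4
```

Request:
carry_out:
  moves:
    - [[0, 0, 0.4], [0, 0, 0], 255]
    - [[0, 0, 0.55], [0, 0, 0], 255]
    - [[0, 0, 0], [0, 0, 0], 255]
    - [[0, 0, 0], [0, 0, 0], 255]
    - [[0, 0, 0], [0, 0, 0], 255]

```text
t: 8.25
eef_pos: [0.6048, 0.0175, 0.1457]
ee_rot: [-0.515, -3.096, 0.0]
wrist_force: [-1.0, -0.4, 0.1]
finger_gap: 0.0007
grip_force: 0.0
```

Request:
carry_out:
  moves:
    - [[0, 0, -0.3], [0, 0, 0], 255]
    - [[0, 0, -0.3], [0, 0, 0], 255]
    - [[0, 0, -0.2], [0, 0, 0], 255]
    - [[0, 0, -0.1], [0, 0, 0], 255]
    - [[0, 0, -0.05], [0, 0, 0], 255]
    - [[0, 0, 0], [0, 0, 0], 255]
    - [[0, 0, 0], [0, 0, 0], 255]

```text
t: 8.95
eef_pos: [0.6065, 0.0174, 0.1241]
ee_rot: [0.515, 3.098, -0.001]
wrist_force: [-15.3, 0.8, 34.8]
finger_gap: 0.0005
grip_force: 17.4
```

Request:
carry_out:
  moves:
    - [[0, 0, 0.4], [0, 0, 0], 255]
    - [[0, 0, 0.55], [0, 0, 0], 255]
    - [[0, 0, 0], [0, 0, 0], 255]
    - [[0, 0, 0], [0, 0, 0], 255]
    - [[0, 0, 0], [0, 0, 0], 255]

```text
t: 9.45
eef_pos: [0.6048, 0.0175, 0.1457]
ee_rot: [-0.515, -3.096, 0.0]
wrist_force: [0.7, 0.0, -0.4]
finger_gap: 0.0005
grip_force: 0.0
```

Request:
carry_out:
  moves:
    - [[0, 0, -0.3], [0, 0, 0], 255]
    - [[0, 0, -0.3], [0, 0, 0], 255]
    - [[0, 0, -0.2], [0, 0, 0], 255]
    - [[0, 0, -0.1], [0, 0, 0], 255]
    - [[0, 0, -0.05], [0, 0, 0], 255]
    - [[0, 0, 0], [0, 0, 0], 255]
    - [[0, 0, 0], [0, 0, 0], 255]

```text
t: 10.15
eef_pos: [0.6065, 0.0173, 0.1241]
ee_rot: [0.515, 3.098, -0.001]
wrist_force: [-16.0, 0.9, 36.2]
finger_gap: 0.0009
grip_force: 17.4
```

Request:
carry_out:
  moves:
    - [[0, 0, 0.4], [0, 0, 0], 255]
    - [[0, 0, 0.6], [0, 0, 0], 255]
    - [[0, 0, 0.7], [0, 0, 0], 255]
    - [[0, 0, 0.7], [0, 0, 0], 255]
    - [[0, 0, 0.4], [0, 0, 0], 255]
    - [[0, 0, 0], [0, 0, 0], 255]
    - [[0, 0, 0], [0, 0, 0], 255]

```text
t: 10.85
eef_pos: [0.6054, 0.0175, 0.2017]
ee_rot: [-0.515, -3.098, 0.0]
wrist_force: [0.2, -0.1, 0.1]
finger_gap: 0.0006
grip_force: 0.0
```

```bash
python3 - <<'E'
from cell import manip
import cv2,pickle,numpy as np
from h import *
p=pickle.load(open("c2.pkl","rb"))
S=manip.read_camera("side")
f=lambda i:cv2.resize(i[155:225,235:302,::-1],None,fx=6,fy=6,interpolation=cv2.INTER_CUBIC)[:,:398]
cv2.imwrite("pics/crop3.png",np.hstack([f(p["img"]),f(S["img"])]))
u=np.radians(-43.7); xy=np.array([.606,.018])+.07*np.array([np.cos(u),np.sin(u)])
for z in(.067,.086,.096,.103): print(z,(proj(S,[*xy,z])[0]-[235,155]+.5)*6-.5)
print(manip.sense()["t"])
E
```

```text
0.067 [284.7356135  217.39407559]
0.086 [286.71194362 189.46213056]
0.096 [287.76533771 174.56129995]
0.103 [288.50821281 164.04749711]
10.9
```

View pics/crop3.png

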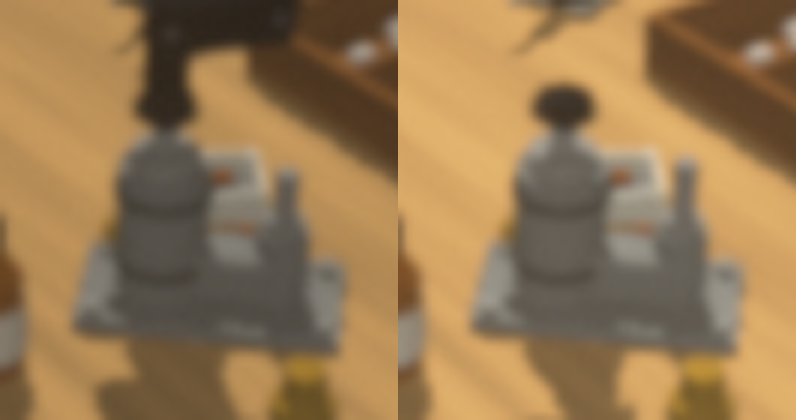

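The knob is back up (562,103). The pin tip is at about y=160 against a predicted 164 for fully out. It gained only about 6 mm over the last four full strokes, so it has reached its limit. The bottle, box and collet in view haven't moved, and the tool is clear.

```bash
python3 -c "
from cell import manip
print(manip.job_done())"
```

```text
the job is handed in; nothing more can be done
None
```

I primed the oiler with six full strokes and handed the job in at about 11 s. In the last side picture the indicator pin is fully out, the plunger is back up, and the bottle, box and collet look undisturbed.

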